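# Refit a detergent dosing pump on its rail

### The arm

A 7-joint arm with a two-finger parallel gripper is mounted at the origin on the work surface. World frame = base frame: x ahead of the robot, y to its left, z up, the work surface at z = 0. Lengths are in m, angles in rad, forces in N, time in s.
With the tool pointing down it reaches from about 0.4 to 0.85 m from the base axis. Payload 6.9 kg.
Tool frame: the origin (TCP) lies midway between the tips of the shut fingers; the grasp point (between the pads) lies behind it (ctrl.grasp_offset is the z of the grasp point in the tool frame, in m); z points along the fingers, x is the direction in which the jaws open and shut, and the axes are right-handed (so a half turn about z gives the same grasp; the last joint's range is limited). The gripper opens to 85 mm and grips with 20 to 120 N. Pads are 22 mm wide; open, the fingers measure 114 mm over their backs; the gripper's body (76 mm by 85 mm) begins 54 mm behind the grasp point. The pads swing forward as they close: fully open they stand 13 mm farther back than shut.
Start: joints at [1.341, 0.507, -0.238, 1.5, 0.126, 1.149, -0.155], TCP at [0.206, -0.59, 0.231] pointing down, gripper open.
Joint ranges: [-3.08, 3.08], [-0.24, 2.05], [-1.43, 1.35], [0, 2.5], [-1.52, 4.66], [0.17, 1.96], [-2.89, 2.89]. Speed limits (rad/s): [2.39, 2.39, 3.14, 3.14, 3.14, 3.14, 3.14].

### API

Orientations are given as a rotation vector (axis times angle).
In Python, from bench import ctrl, read_camera, calibration gives the robot as it stands. The module is installed in compiled form; this text tells all that it offers.
- The arm moves only by the tool apply_moves, never from a script. Its arguments are lists of equal length, an entry for each row: "delta_pos": the shift along the tool's x, y, z in units of 200 mm (1.0 is 200 mm), a list of three; "delta_rot": the turn, a rotation vector about the tool's x, y, z in units of 60 degrees (1.0 is 60 degrees), a list of three; "claw": the gripper command: -1 is fully open, 1 is shut, values between are in proportion. In form: {"delta_pos": [[dx, dy, dz], ...], "delta_rot": [[ax, ay, az], ...], "claw": [claw, ...]}. A call has 1 to 8 rows; each row is the pose to reach, as a shift and turn from the pose measured when the call began, along the tool's axes at that moment; what a row does not reach only later rows make up. A row lasts 1/8 s, in which the tool goes at most 62.5 mm and 10.7 degrees, less where a joint would pass 70% of its speed; a pose out of reach is approached as far as the arm can. A call with a number of a shift or a turn outside -1 to 1 is refused whole. A call with a gripper value outside its range is refused whole. The fingers move at their own pace and stop on an object; "force" is the grip in N (left out, the last holds). Time passes only in rows, so rows that repeat a pose let the fingers close. It gives the time, the measured TCP pose, the force and the opening at its end, in the units of the state.
- ctrl.sense(): the state, without advancing time (a new reading comes with each control period).
- read_camera(name): name is "scene" or "top" or "wrist"; returns the picture (384x512x3 uint8, blue, green, red); there is no depth.
- calibration(name): a dict with "vertical_fov" (degrees; the focal length in pixels is half the picture's height over the tangent of half this angle, whatever the lens; pixels are square), "cx", "cy" (the principal point, pixels), "cam_to_world" (4x4, takes a point from camera to world coordinates). Camera axes: x right, y down, z forward; pixel columns grow to the right and rows downward; lengths in m; the calibration is good to about 2 mm. A picture is of the moment at which its call begins: read the wrist's pose just before it. calibration takes no time and is no camera call; for the wrist camera it gives the pose at the moment of the call.
- ctrl.sign_off(): hands the job in, once; it reports no verdict.
The state is a dict: "time_s": time; "q": joint angles; "qvel": joint speeds; "effort": joint torques, N m; "ee_pos": TCP position; "eef_rot": TCP orientation; "force": force on the tool from outside, world axes, zero at the start; "wrist_torque": the same for the moment, N m; "grip_width": finger opening in m.
Only numpy, scipy, OpenCV 4.12 (cv2) and the standard library are available. Lean on these libraries where they do the work, as an engineer would, in place of code of your own. Each camera call takes 0.05 s, during which the arm holds its last target.

### The job

Put the serviced blue dosing pump back on its rail, hose barbs towards the grey terminal box: rest its foot lightly on the two studs and feel along the rail until both slots drop over them and the foot lies flush on the rail, without forcing it. Then slide the orange end clamp up against the end of the foot so that its lip holds the foot down, and let go, leaving the other things on the counter where they are.

Things in the scene. Friction and masses are not known exactly. Their poses are not given: they have to be found in the camera images.
- pump_mid (a point): Loose dosing pump, 0.44 to 0.72 kg, upright on a black mat; the point is on its centre line 36 mm above its underside. z up; y along the foot, away from the barbs. Blue body 46 (x) x 64 (y) mm, 6 to 56 mm above the underside, to be gripped on its 46 mm (x) sides; white roller head to 68 mm; two white hose barbs (15 mm) on the -y face. It fits with its y along the rail's y.
- pump_foot (a point): Centre of the underside of the pump's steel foot, a plate 60 (x) x 114 (y) x 6 mm; axes as the pump's. A through slot near each end, centred at y = -43 and +43 mm, x = 0: 10.5 mm wide along y, 15 mm long along x.
- rail_mid (a point): Middle of the rail, on its top face, 27 mm above the counter: an aluminium slotted channel 41 mm wide, 330 mm long, on a fixed white panel 130 x 360 mm. z up, y along the rail towards the orange clamp. Two steel studs 8 mm thick, 86 mm apart along y, stand 14 mm out of it on the centre line. They do not move; the middle between them lies up to 22 mm either way of this point along y: not measured.
- terminal_box (a point): Top centre of the grey box (60 x 50 x 55 mm) fixed on the rail, 140 mm from the rail's middle on the -y side; axes as the rail's.
- clamp_grip (a point): Middle of the grip tab of the orange end clamp, 40 mm above the rail's top; axes as the rail's. The tab is 16 (x) x 20 (y) mm and reaches 14 to 58 mm above the rail's top. The clamp slides along the rail with a drag of about 3.5 N, stays where left, starts drawn back clear of the foot and can travel to wherever the foot ends.
- clamp_face (a point): Middle of the lower edge of the clamp's flat front face, at the rail's top, 16 mm from the tab's middle towards the studs; it butts against the end of the foot. From it a lip 40 mm wide, 8 to 12 mm above the rail's top, reaches 12 mm farther and passes over a foot that lies flush. Axes as the rail's.
- bottle: Bystander, to be left alone: a white 140 mm detergent bottle with a blue cap, 64 mm across; origin at the centre of its underside.
- jar: Bystander, to be left alone: a 75 mm jar with a white lid, 60 mm across; origin at the centre of its underside.
- basket: Bystander, to be left alone: a small open blue plastic basket, 90 x 140 x 55 mm; origin at the centre of its underside.
- wrench: Bystander, to be left alone: a 180 mm steel wrench lying flat; origin at the centre of its underside.
Things that resemble listed ones, but are neither listed nor needed, are in the scene too. What is shaped like the part that bears pump_mid but yellow is not meant.

How it is judged:
By the outcome, as a careful person would: the job done as asked, in the order asked, and still so for the second after the job is handed in, with the robot touching nothing.
It also fails if it takes over 72 s, if anything falls off the work surface, if the arm or the gripper's body presses on something with over 40 N, if the wrist force passes 120 N, or if a joint passes its speed limit or range.

## Working session

There is one attempt and no reset: what is moved stays moved. The work goes in short steps, Python scripts to look and compute and a tool call to move; the robot and the scene stay as the last step left them, time stands still between calls to the robot, and variables do not carry over. Pictures are saved under pics/ and viewed, and the job is handed in when it is done.

Besides the shell and the picture viewer there is one more tool, called as name(argument=value, ...) on one line, values as JSON. apply_moves: Moves the arm, as the interface text tells. Shifts and turns lie within -1 to 1; 1 stands for 200 mm of shift or 60 degrees of turn. Its arguments: {"type":"object","properties":{"delta_pos":{"type":"array"},"delta_rot":{"type":"array"},"claw":{"type":"array"},"force":{"type":"number"}},"required":["delta_pos","delta_rot","claw"]}

```bash
mkdir -p pics; ls; python3 - <<'E'
from bench import ctrl, read_camera, calibration
import cv2, numpy as np
np.set_printoptions(precision=4,suppress=True)
for n in ("scene","top","wrist"):
    c=calibration(n); print(n,c["vertical_fov"],c["cx"],c["cy"]); print(np.array(c["cam_to_world"]))
    cv2.imwrite(f"pics/{n}0.png",read_camera(n))
print(ctrl.sense(), ctrl.grasp_offset)
E
```

```text
pics
scene 48.30171526360606 256.97967742369127 197.94465887262712
[[ 0.7569  0.5237 -0.3909  0.9237]
 [ 0.6534 -0.6139  0.4429 -0.4112]
 [-0.008  -0.5907 -0.8069  0.8255]
 [ 0.      0.      0.      1.    ]]
top 57.410807779017766 262.4573020676729 188.91505176500078
[[-0.0061 -0.9875  0.1573  0.4165]
 [-0.9996  0.0101  0.0247 -0.0025]
 [-0.026  -0.1571 -0.9872  1.0128]
 [ 0.      0.      0.      1.    ]]
wrist 63.11870674461948 256.3551604322928 189.56964961493253
[[ 0.3289 -0.8982 -0.2918  0.2792]
 [-0.9444 -0.313  -0.1009 -0.5639]
 [-0.0007  0.3087 -0.9511  0.3746]
 [ 0.      0.      0.      1.    ]]
{'time_s': 0.15, 'q': array([ 1.3405,  0.5082, -0.2376,  1.5009,  0.1257,  1.1489, -0.1548]), 'qvel': array([-0.0004, -0.0021, -0.0003, -0.0018,  0.0001,  0.0021, -0.0001]), 'effort': array([ -0.0027, -62.1014,  -2.1899, -24.984 ,   0.0126,   0.0091,
         0.0001]), 'ee_pos': array([ 0.2058, -0.5898,  0.2306]), 'eef_rot': array([-2.5608,  1.8185,  0.0018]), 'force': array([-0.3593, -0.6623,  0.4473]), 'wrist_torque': array([ 0.0223, -0.0517, -0.0629]), 'grip_width': 0.08544211665146434} -0.0187
```

View pics/scene0.png

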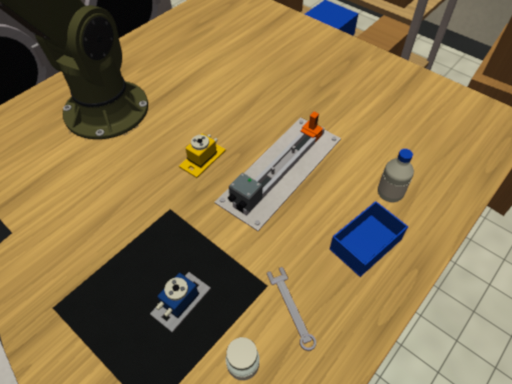

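View pics/top0.png

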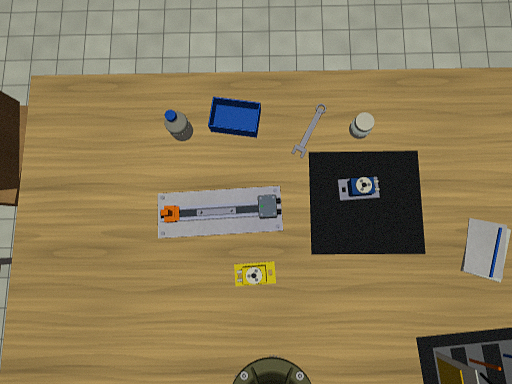

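View pics/wrist0.png

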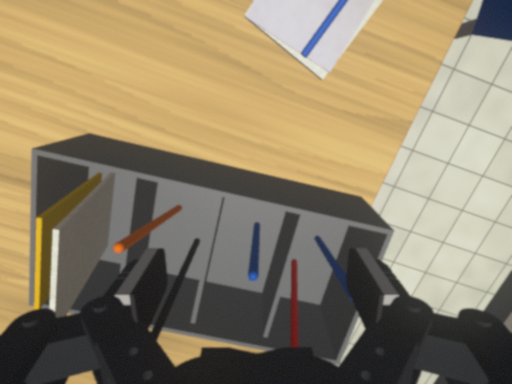

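```bash
python3 - <<'E'
import cv2
t=cv2.imread("pics/top0.png"); s=cv2.imread("pics/scene0.png")
a=cv2.resize(t[160:220,320:400],None,fx=7,fy=7,interpolation=cv2.INTER_CUBIC)
b=cv2.resize(t[175:250,150:290],None,fx=5.6,fy=5.6,interpolation=cv2.INTER_CUBIC)
cv2.imwrite("pics/a1.png",a);cv2.imwrite("pics/b1.png",b)
cv2.imwrite("pics/c1.png",cv2.resize(s[255:345,130:230],None,fx=6,fy=6,interpolation=cv2.INTER_CUBIC))
cv2.imwrite("pics/d1.png",cv2.resize(s[100:235,210:350],None,fx=4.4,fy=4.4,interpolation=cv2.INTER_CUBIC))
E
```

```text
(no output)
```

View pics/a1.png

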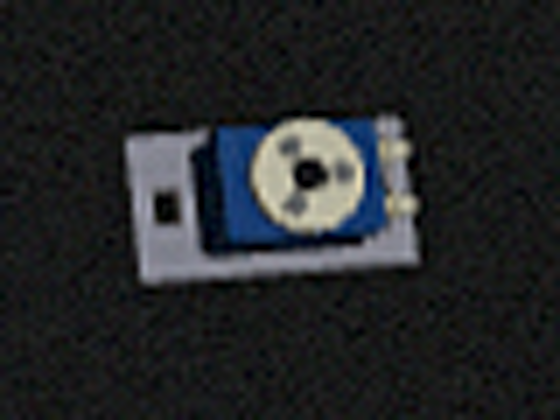

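View pics/b1.png

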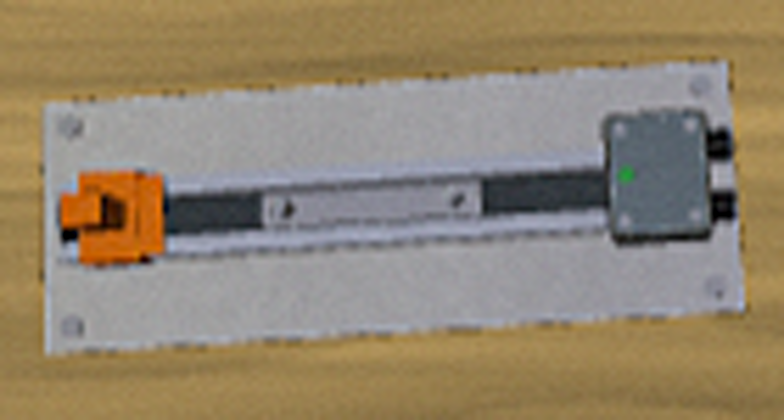

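View pics/c1.png

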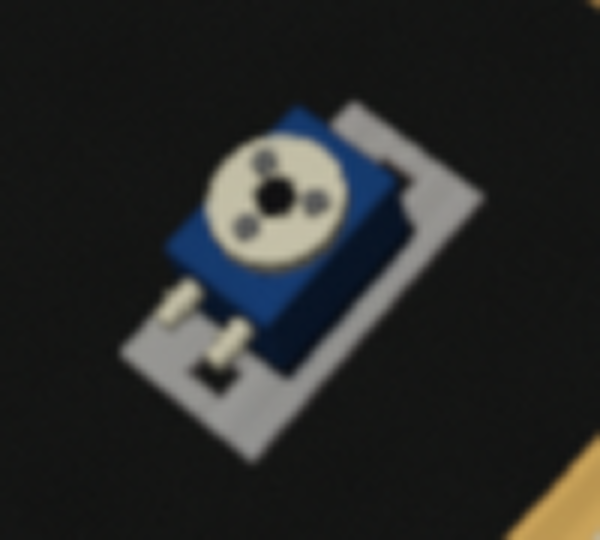

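View pics/d1.png

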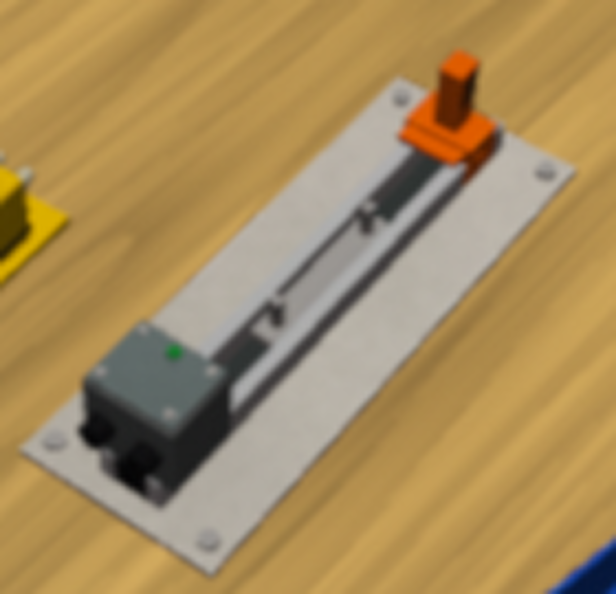

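```bash
cat > h.py <<'E'
import numpy as np, cv2
from bench import ctrl, read_camera, calibration
from scipy.spatial.transform import Rotation as R
np.set_printoptions(precision=4,suppress=True)
def ray(name,u,v,cal=None):
    c=cal or calibration(name); M=np.array(c["cam_to_world"]); f=192/np.tan(np.radians(c["vertical_fov"])/2)
    d=M[:3,:3]@np.array([(u-c["cx"])/f,(v-c["cy"])/f,1.]); return M[:3,3],d
def pt(name,u,v,z,cal=None):
    o,d=ray(name,u,v,cal); return o+d*(z-o[2])/d[2]
def proj(name,p,cal=None):
    c=cal or calibration(name); M=np.array(c["cam_to_world"]); f=192/np.tan(np.radians(c["vertical_fov"])/2)
    q=M[:3,:3].T@(np.array(p)-M[:3,3]); return np.array([c["cx"]+f*q[0]/q[2],c["cy"]+f*q[1]/q[2]])
def tri(a,b):
    A=np.zeros((3,3));y=np.zeros(3)
    for o,d in (a,b):
        d=d/np.linalg.norm(d);P=np.eye(3)-np.outer(d,d);A+=P;y+=P@o
    return np.linalg.solve(A,y)
def pose(): 
    s=ctrl.sense(); return s["ee_pos"],R.from_rotvec(s["eef_rot"]).as_matrix(),s
def plan(target_p=None,ang=None):
    """ang: world yaw of tool x axis; tool pointing down"""
    p,Rm,s=pose()
    d=np.zeros(3) if target_p is None else Rm.T@(np.array(target_p)-p)
    rv=np.zeros(3)
    if ang is not None:
        x=np.array([np.cos(ang),np.sin(ang),0]);z=np.array([0,0,-1.]);T=np.c_[x,np.cross(z,x),z]
        rv=R.from_matrix(Rm.T@T).as_rotvec()
    print("pos units",d/0.2,"rot units",rv/np.radians(60))
E
python3 - <<'E'
from h import *
t=cv2.imread("pics/top0.png"); s=cv2.imread("pics/scene0.png")
def at(z):return lambda n,u,v:pt(n,u,v,z)
# foot corners from crops
A=lambda x,y:(320+x/7-.43,160+y/7-.43)
for x,y in[(125,137),(145,285),(418,262),(398,115)]: print("foot top",pt("top",*A(x,y),.008))
C=lambda x,y:(130+x/6-.42,255+y/6-.42)
for x,y in[(352,100),(485,197),(253,463),(120,350)]: print("foot scene",pt("scene",*C(x,y),.008))
print("slot top",pt("top",*A(167,208),.008))
print("scene rol",tri(ray("scene",*C(277,197)),ray("top",*A(311,174))))
B=lambda x,y:(150+x/5.6-.41,175+y/5.6-.41)
for x,y in[(45,103),(47,353),(745,310),(727,62)]: print("panel top",pt("top",*B(x,y),.006))
D=lambda x,y:(210+x/4.4-.39,100+y/4.4-.39)
for x,y in[(398,77),(576,170),(212,575),(22,450)]: print("panel scene",pt("scene",*D(x,y),.006))
print("yaw",R.from_rotvec(ctrl.sense()["eef_rot"]).as_matrix())
print("box",tri(ray("scene",*D(158,375)),ray("top",*B(657,176))))
print("box z",[pt(n,*q,.082) for n,q in(("scene",D(158,375)),("top",B(657,176)))])
E
```

```text
foot top [ 0.6031 -0.1949  0.008 ]
foot top [ 0.5413 -0.2006  0.008 ]
foot top [ 0.5498 -0.3122  0.008 ]
foot top [ 0.6112 -0.3076  0.008 ]
foot scene [ 0.5425 -0.2012  0.008 ]
foot scene [ 0.6037 -0.197   0.008 ]
foot scene [ 0.6116 -0.3113  0.008 ]
foot scene [ 0.5502 -0.3144  0.008 ]
slot top [ 0.5732 -0.211   0.008 ]
scene rol [ 0.5766 -0.2552  0.0667]
panel top [0.5681 0.3297 0.006 ]
panel top [0.4386 0.3233 0.006 ]
panel top [ 0.4579 -0.0341  0.006 ]
panel top [ 0.5861 -0.0267  0.006 ]
panel scene [0.4369 0.3239 0.006 ]
panel scene [0.5668 0.3291 0.006 ]
panel scene [ 0.587  -0.0284  0.006 ]
panel scene [ 0.4582 -0.035   0.006 ]
yaw [[ 0.3296 -0.9441 -0.0005]
 [-0.9441 -0.3296  0.0013]
 [-0.0013  0.     -1.    ]]
box [0.519  0.0094 0.0786]
box z [array([0.5209, 0.0076, 0.082 ]), array([0.5186, 0.0092, 0.082 ])]
```

```bash
python3 - <<'E'
from h import *
plan([0.577,-0.29,0.25],np.radians(4))
D=lambda x,y:(210+x/4.4-.39,100+y/4.4-.39)
B=lambda x,y:(150+x/5.6-.41,175+y/5.6-.41)
for q in[(371,207),(279,300)]: print("stud top scene",pt("scene",*D(*q),.041))
for q in[(286,208),(457,199)]: print("stud top",pt("top",*B(*q),.038))
E
```

```text
pos units [-0.8035 -2.2464 -0.0959] rot units [-0.0008  0.0011 -1.246 ]
stud top scene [0.5103 0.1986 0.041 ]
stud top scene [0.5144 0.112  0.041 ]
stud top [0.509  0.1954 0.038 ]
stud top [0.5127 0.1097 0.038 ]
```

apply_moves(delta_pos=[[-0.35,-1,-0.05],[-0.35,-1,-0.05],[-0.35,-1,-0.05],[-0.35,-1,-0.05]], delta_rot=[[0,0,-0.17],[0,0,-0.34],[0,0,-0.5],[0,0,-0.65]], claw=[-1,-1,-1,-1])

```text
time_s: 0.65
ee_pos: [0.3753, -0.4542, 0.2411]
eef_rot: [-3.024, 0.842, -0.001]
force: [-1.6, 0.1, 0.5]
grip_width: 0.0856
```

```bash
python3 - <<'E'
from h import *
p,M,s=pose();print(p,s["time_s"])
plan([0.577,-0.29,0.25],np.radians(4))
E
```

```text
[ 0.3753 -0.4542  0.2411] 0.65
pos units [ 0.4391 -1.2242 -0.0412] rot units [-0.0025 -0.0007 -0.5854]
```

apply_moves(delta_pos=[[0.2,-0.4,-0.02],[0.36,-0.8,-0.04],[0.44,-1,-0.04],[0.44,-1,-0.04]], delta_rot=[[0,0,-0.17],[0,0,-0.34],[0,0,-0.5],[0,0,-0.585]], claw=[-1,-1,-1,-1])

```text
time_s: 1.15
ee_pos: [0.5564, -0.3252, 0.2495]
eef_rot: [-3.135, -0.121, -0.003]
force: [-0.5, 0.5, -0.6]
grip_width: 0.0856
```

```bash
python3 - <<'E'
from h import *
p,M,s=pose();print(p,s["time_s"],s["qvel"])
plan([0.577,-0.29,0.25],np.radians(4))
cv2.imwrite("pics/w1.png",read_camera("wrist"))
E
```

```text
[ 0.5564 -0.3252  0.2495] 1.15 [-0.3831  0.1976 -0.1253 -0.3215  0.1718  0.2024  0.2   ]
pos units [ 0.116  -0.1674 -0.0016] rot units [-0.0038 -0.0023  0.0068]
```

View pics/w1.png

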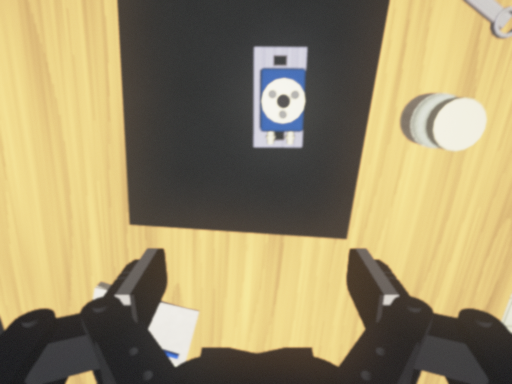

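apply_moves(delta_pos=[[-0.04,-0.3,0.05],[-0.08,-0.6,0.1],[-0.12,-0.9,0.12],[-0.14,-1,0.15]], delta_rot=[[0,0,0],[0,0,0],[0,0,0],[0,0,0.01]], claw=[-1,-1,-1,-1])

```text
time_s: 1.7
ee_pos: [0.514, -0.12, 0.2209]
eef_rot: [-3.132, -0.123, -0.008]
force: [0.1, -0.6, 0.4]
grip_width: 0.0853
```

```bash
python3 - <<'E'
from h import *
p,M,s=pose();print(p,s["time_s"],s["qvel"])
plan([0.518,0.05,0.20],np.radians(3.05))
E
```

```text
[ 0.514  -0.12    0.2209] 1.7 [-0.2074 -0.0735  0.0396  0.2639  0.0042 -0.2112 -0.368 ]
pos units [ 0.0862 -0.8451  0.1109] rot units [-0.0069 -0.0048  0.0243]
```

apply_moves(delta_pos=[[0.03,-0.3,0.03],[0.06,-0.6,0.07],[0.09,-0.8,0.1],[0.09,-0.82,0.1],[0.09,-0.82,0.1]], delta_rot=[[0,0,0.01],[0,0,0.02],[-0.005,-0.005,0.024],[-0.007,-0.005,0.024],[-0.007,-0.005,0.024]], claw=[-1,-1,-1,-1,-1])

```text
time_s: 2.33
ee_pos: [0.519, 0.0445, 0.202]
eef_rot: [3.14, 0.084, -0.001]
force: [0.0, -1.0, 0.5]
grip_width: 0.0852
```

```bash
python3 - <<'E'
from h import *
import json
p,M,s=pose();print(p,s["time_s"],s["qvel"])
c=calibration("wrist")
im=read_camera("wrist");cv2.imwrite("pics/w2.png",im)
c["cam_to_world"]=np.array(c["cam_to_world"]).tolist(); json.dump(c,open("w2.json","w"))
cv2.imwrite("pics/w2b.png",cv2.resize(im[0:260,150:400],None,fx=2.3,fy=2.3,interpolation=cv2.INTER_CUBIC))
E
```

```text
[0.519  0.0445 0.202 ] 2.325 [ 0.0292 -0.0013  0.0156 -0.0009  0.0006 -0.0004  0.0055]
```

View pics/w2.png

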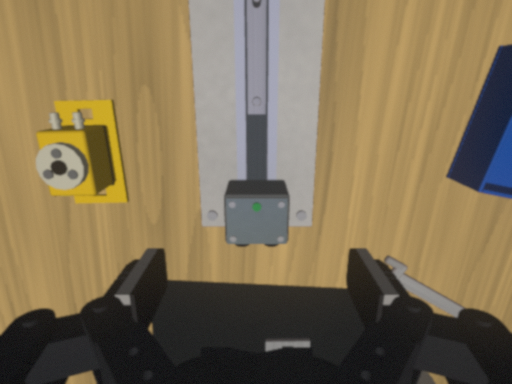

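View pics/w2b.png

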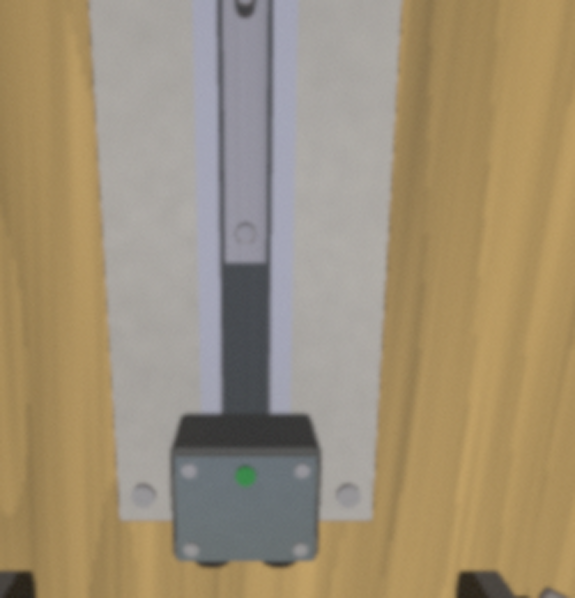

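apply_moves(delta_pos=[[0,-0.3,0],[0,-0.45,0.1],[0,-0.45,0.15],[0,-0.45,0.15]], delta_rot=[[0,0,0],[0,0,0],[0,0,0],[0,0,0]], claw=[-1,-1,-1,-1])

```text
time_s: 2.88
ee_pos: [0.5144, 0.1311, 0.1711]
eef_rot: [3.138, 0.078, -0.004]
force: [0.4, -0.6, 0.1]
grip_width: 0.0855
```

```bash
python3 - <<'E'
from h import *
import json
p,M,s=pose();print(p,s["time_s"],s["qvel"])
c=calibration("wrist")
im=read_camera("wrist");cv2.imwrite("pics/w3.png",im)
c["cam_to_world"]=np.array(c["cam_to_world"]).tolist(); json.dump(c,open("w3.json","w"))
for z in (0.027,):
  for y in (0.111,0.197): print(proj("wrist",[0.512,y,z],c))
cv2.imwrite("pics/w3b.png",cv2.resize(im[0:260,180:330],None,fx=2.3,fy=2.3,interpolation=cv2.INTER_CUBIC))
E
```

```text
[0.5144 0.1311 0.1711] 2.875 [ 0.0125 -0.0161 -0.0035 -0.019  -0.0068  0.0118  0.0018]
[254.5957 194.3708]
[259.1625 103.0482]
```

View pics/w3.png

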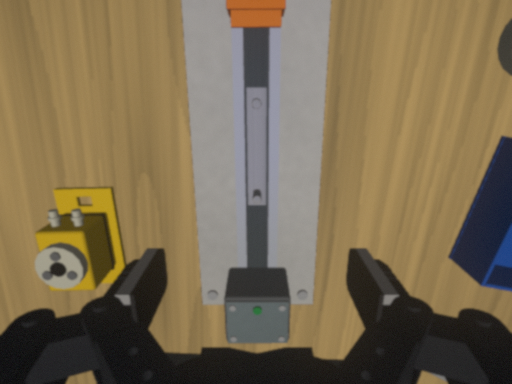

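View pics/w3b.png

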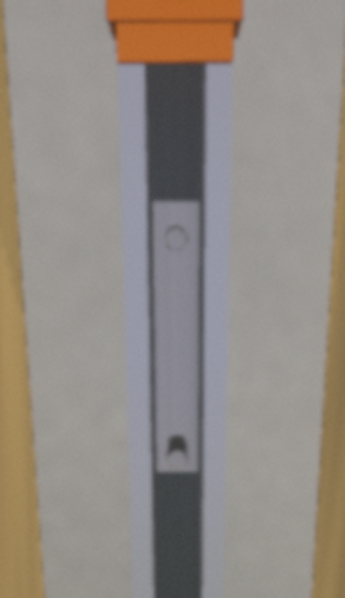

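```bash
python3 - <<'E'
from h import *
im=cv2.imread("pics/w3.png")
c=im[85:205,235:275].astype(float)
c=np.clip((c-60)*1.5,0,255).astype(np.uint8)
a=cv2.resize(c[0:45],None,fx=13,fy=13,interpolation=cv2.INTER_CUBIC)
b=cv2.resize(c[80:120],None,fx=13,fy=13,interpolation=cv2.INTER_CUBIC)
im2=cv2.imread("pics/w2.png")[80:125,235:275].astype(float)
d=cv2.resize(np.clip((im2-60)*1.5,0,255).astype(np.uint8),None,fx=13,fy=13,interpolation=cv2.INTER_CUBIC)
for n,i in zip("abd",(a,b,d)): cv2.imwrite(f"pics/z_{n}.png",i)
E
```

```text
(no output)
```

View pics/z_a.png

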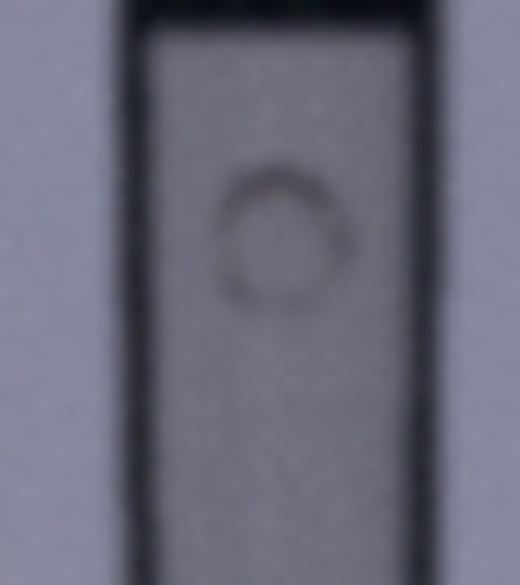

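View pics/z_b.png

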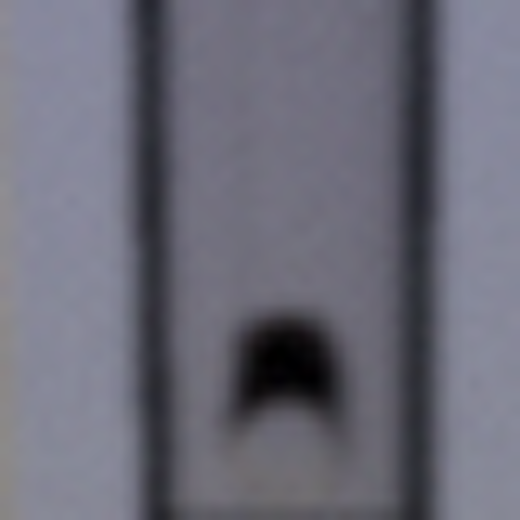

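View pics/z_d.png

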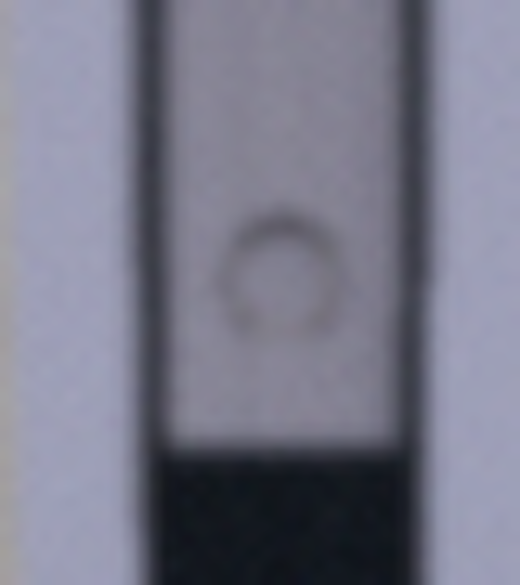

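```bash
python3 - <<'E'
from h import *
import json
c3=json.load(open("w3.json"));c2=json.load(open("w2.json"))
a=pt("wrist",256.3,102.8,.041,c3);b=pt("wrist",256.2,100.85,.041,c2);b3=pt("wrist",256.5,198.4,.041,c3)
print(a,b,b3,np.linalg.norm(a-b),np.linalg.norm(a-b3))
# clamp front edge lip, row 27ish ; box
print("lip edge",pt("wrist",256.5,27,.035,c3))
plan([0.577,-0.25,0.22],np.radians(4.1))
E
```

```text
[0.5094 0.1977 0.041 ] [0.5139 0.1117 0.041 ] [0.5138 0.112  0.041 ] 0.0861084226300587 0.08589346760531359
lip edge [0.5067 0.2563 0.035 ]
pos units [ 0.2169  1.9194 -0.2378] rot units [ 0.0021  0.0014 -0.0214]
```

apply_moves(delta_pos=[[0.05,0.3,-0.25],[0.1,0.6,-0.25],[0.15,0.9,-0.25],[0.2,1,-0.25]], delta_rot=[[0,0,0],[0,0,0],[0,0,0],[0,0,-0.02]], claw=[-1,-1,-1,-1])

```text
time_s: 3.42
ee_pos: [0.5646, -0.0732, 0.2228]
eef_rot: [3.135, 0.098, -0.001]
force: [0.2, 1.1, 0.1]
grip_width: 0.0852
```

```bash
python3 - <<'E'
from h import *
p,M,s=pose();print(p,s["time_s"])
plan([0.579,-0.275,0.21],np.radians(4.1))
E
```

```text
[ 0.5646 -0.0732  0.2228] 3.425
pos units [0.0089 1.0112 0.0689] rot units [ 0.0047  0.001  -0.0085]
```

apply_moves(delta_pos=[[0.01,0.3,0.06],[0.01,0.6,0.06],[0.01,0.9,0.06],[0.01,1,0.06],[0.01,1,0.06]], delta_rot=[[0,0,0],[0,0,0],[0,0,-0.008],[0.004,0.001,-0.008],[0.004,0.001,-0.008]], claw=[-1,-1,-1,-1,-1])

```text
time_s: 4.05
ee_pos: [0.578, -0.2757, 0.2117]
eef_rot: [3.139, 0.103, -0.0]
force: [0.1, 0.4, 0.4]
grip_width: 0.0851
```

```bash
python3 - <<'E'
from h import *
import json
p,M,s=pose();print(p,s["time_s"],s["qvel"])
c=calibration("wrist")
im=read_camera("wrist");cv2.imwrite("pics/w4.png",im)
c["cam_to_world"]=np.array(c["cam_to_world"]).tolist(); json.dump(c,open("w4.json","w"))
print(proj("wrist",[.577,-.255,.008],c))
u,v=[int(x) for x in proj("wrist",[.577,-.255,.008],c)]
cv2.imwrite("pics/w4b.png",cv2.resize(im[v-80:v+80,u-60:u+60],None,fx=3.7,fy=3.7,interpolation=cv2.INTER_CUBIC))
E
```

```text
[ 0.578  -0.2757  0.2117] 4.05 [-0.0511 -0.0185 -0.0516  0.0367 -0.0165 -0.0096 -0.0217]
[257.8141 142.7187]
```

View pics/w4.png

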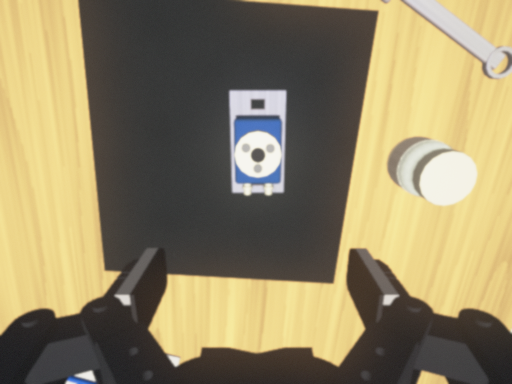

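View pics/w4b.png

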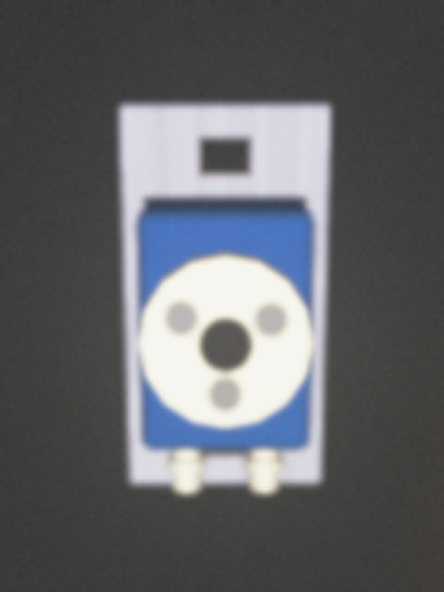

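```bash
python3 - <<'E'
from h import *
import json
c=json.load(open("w4.json"))
f=lambda x,y,z:pt("wrist",197+x/3.7-.36,62+y/3.7-.36,z,c)
P=[f(118,103,.007),f(331,103,.007),f(323,485,.007),f(129,485,.007)]
print(np.array(P)); ctr=sum(P)/4
ax=(P[0]+P[1]-P[2]-P[3])/2; print(ctr,np.linalg.norm(ax),np.degrees(np.arctan2(-ax[0],ax[1])), np.linalg.norm(P[0]-P[1]))
sl=f(225,157,.007); print("slot",sl, sl-43e-3*ax/np.linalg.norm(ax))
g=ctr.copy(); g[2]=0.036+0.0187*-1*-1*-1
plan([ctr[0],ctr[1],0.12],np.radians(4.1))
E
```

```text
[[ 0.5422 -0.2006  0.007 ]
 [ 0.6032 -0.1966  0.007 ]
 [ 0.6116 -0.3121  0.007 ]
 [ 0.55   -0.3161  0.007 ]]
[ 0.5768 -0.2563  0.007 ] 0.11579454844684646 4.021989811766559 0.06117111567599993
slot [ 0.5738 -0.2135  0.007 ] [ 0.5769 -0.2564  0.007 ]
pos units [-0.0038 -0.0835  0.46  ] rot units [-0.0001 -0.0003 -0.0021]
```

apply_moves(delta_pos=[[-0.004,-0.085,0.25],[-0.004,-0.0975,0.5],[-0.004,-0.0975,0.75],[-0.004,-0.0975,0.9],[-0.004,-0.0975,0.967],[-0.004,-0.0975,0.967]], delta_rot=[[0,0,-0.002],[0,0,-0.002],[0,0,-0.002],[0,0,-0.002],[0,0,-0.002],[0,0,-0.002]], claw=[-1,-1,-1,-1,-1,-1])

```text
time_s: 4.85
ee_pos: [0.5768, -0.2521, 0.0188]
eef_rot: [-3.139, -0.115, -0.0]
force: [-0.1, 0.5, 0.4]
grip_width: 0.0853
```

```bash
python3 - <<'E'
from h import *
p,M,s=pose();print(p,s["time_s"],s["force"])
plan([0.5768,-0.2563,0.019],np.radians(4.05))
E
```

```text
[ 0.5768 -0.2521  0.0188] 4.85 [-0.1424  0.4917  0.4109]
pos units [-0.0017  0.0211 -0.0008] rot units [-0.0008 -0.0002  0.0024]
```

apply_moves(delta_pos=[[-0.002,0.021,0],[-0.002,0.021,0],[-0.002,0.021,0],[-0.002,0.021,0],[-0.002,0.021,0],[-0.002,0.021,0],[-0.002,0.021,0]], delta_rot=[[0,0,0.002],[0,0,0.002],[0,0,0.002],[0,0,0.002],[0,0,0.002],[0,0,0.002],[0,0,0.002]], claw=[-1,-1,1,1,1,1,1], force=60)

```text
time_s: 5.72
ee_pos: [0.5773, -0.2564, 0.0194]
eef_rot: [-3.139, -0.112, -0.002]
force: [0.5, 0.1, 5.6]
grip_width: 0.0456
```

```bash
python3 - <<'E'
from h import *
p,M,s=pose();print(p,s["time_s"],s["force"],s["grip_width"])
cv2.imwrite("pics/w5.png",read_camera("wrist"))
E
```

```text
[ 0.5773 -0.2564  0.0194] 5.725 [0.4881 0.0784 5.5695] 0.04557399683205262
```

View pics/w5.png

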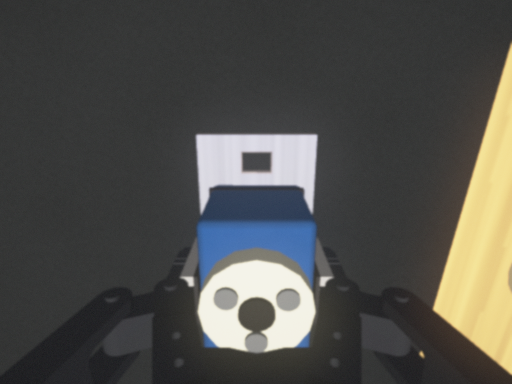

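```bash
python3 - <<'E'
from h import *
import json
c4=json.load(open("w4.json"));c5=calibration("wrist")
im=cv2.imread("pics/w5.png")
g=cv2.cvtColor(im,cv2.COLOR_BGR2GRAY)
m=(g[145:180,225:290]<130).astype(np.uint8)
n,l,st,ce=cv2.connectedComponentsWithStats(m); print(st,ce)
g4=cv2.cvtColor(cv2.imread("pics/w4.png"),cv2.COLOR_BGR2GRAY)
n,l,st4,ce4=cv2.connectedComponentsWithStats((g4[92:115,240:276]<130).astype(np.uint8));print(st4,ce4)
i=[k for k in range(1,n) if 1][0]
a=np.array(ce[1])+[225,145]; b=np.array(ce4[1])+[240,92]; print(a,b)
print(tri(ray("wrist",*a,c5),ray("wrist",*b,c4)))
print(pt("wrist",*a,.008,c5),pt("wrist",*b,.008,c4))
p,M,s=pose(); print("slot in tool",M.T@(pt("wrist",*a,.008,c5)-p))
# foot width in w5
for z in (.006,.008,.011):
  print(z,[np.linalg.norm(pt("wrist",197,135,z,c5)-pt("wrist",317,135,z,c5))])
E
```

```text
[[   0    0   65   35 1754]
 [  17    8   29   19  521]] [[32.183  17.1214]
 [31.3839 16.5912]]
[[  0   0  36  23 715]
 [ 11   8  13   9 113]] [[17.5622 10.8517]
 [17.1062 11.9381]]
[256.3839 161.5912] [257.1062 103.9381]
[ 0.5732 -0.2135  0.006 ]
[ 0.5729 -0.213   0.008 ] [ 0.5735 -0.2134  0.008 ]
slot in tool [-0.0013 -0.0435  0.0114]
0.006 [np.float64(0.06019337680722704)]
0.008 [np.float64(0.059429372592649535)]
0.011 [np.float64(0.058283366270783385)]
```

apply_moves(delta_pos=[[0,0,-0.05],[0,0,-0.2],[0,0,-0.45],[0,0,-0.7],[0,-0.1,-0.75],[0,-0.3,-0.75],[-0.05,-0.6,-0.75],[-0.1,-0.8,-0.75]], delta_rot=[[0,0,0],[0,0,0],[0,0,0],[0,0,0],[0,0,0],[0,0,0],[0,0,0.01],[0,0,0.02]], claw=[1,1,1,1,1,1,1,1])

```text
time_s: 6.78
ee_pos: [0.5434, -0.0938, 0.168]
eef_rot: [-3.138, -0.084, 0.003]
force: [1.1, 0.4, -5.5]
grip_width: 0.0456
```

```bash
python3 - <<'E'
from h import *
p,M,s=pose();print(p,s["time_s"],s["force"],s["grip_width"])
plan([0.5122,0.1542,0.16],np.radians(3.0))
E
```

```text
[ 0.5434 -0.0938  0.168 ] 6.775 [ 1.0571  0.392  -5.4654] 0.045550391384444354
pos units [-0.0898 -1.2465  0.0436] rot units [-0.0027  0.0019  0.0009]
```

apply_moves(delta_pos=[[-0.02,-0.3,0.0],[-0.04,-0.6,0.02],[-0.07,-0.85,0.03],[-0.08,-1,0.04],[-0.08,-1,0.04]], delta_rot=[[0,0,0],[0,0,0],[-0.003,0.002,0.001],[-0.003,0.002,0.001],[-0.003,0.002,0.001]], claw=[1,1,1,1,1])

```text
time_s: 7.4
ee_pos: [0.5141, 0.109, 0.1594]
eef_rot: [-3.139, -0.092, 0.005]
force: [0.1, -0.3, -6.5]
grip_width: 0.0449
```

```bash
python3 - <<'E'
from h import *
p,M,s=pose();print(p,s["time_s"],s["force"],s["grip_width"])
plan([0.5122,0.1542,0.09],np.radians(3.0))
E
```

```text
[0.5141 0.109  0.1594] 7.4 [ 0.1454 -0.2873 -6.5071] 0.044926240472307415
pos units [ 0.0046 -0.2256  0.3471] rot units [-0.0011  0.0029  0.0062]
```

apply_moves(delta_pos=[[0.002,-0.15,0.05],[0.005,-0.226,0.15],[0.005,-0.226,0.25],[0.005,-0.226,0.33],[0.005,-0.226,0.37],[0.005,-0.226,0.37]], delta_rot=[[0,0.002,0.006],[-0.001,0.003,0.006],[-0.001,0.003,0.006],[-0.001,0.003,0.006],[-0.001,0.003,0.006],[-0.001,0.003,0.006]], claw=[1,1,1,1,1,1])

```text
time_s: 8.15
ee_pos: [0.5119, 0.1538, 0.0849]
eef_rot: [3.14, 0.082, -0.002]
force: [-0.2, 0.2, -6.0]
grip_width: 0.0453
```

```bash
python3 - <<'E'
from h import *
import json
p,M,s=pose();print(p,s["time_s"],s["force"],s["wrist_torque"],s["grip_width"])
c=calibration("wrist"); im=read_camera("wrist");cv2.imwrite("pics/w6.png",im)
cv2.imwrite("pics/s6.png",cv2.resize(read_camera("scene")[90:230,200:350],None,fx=4,fy=4,interpolation=cv2.INTER_CUBIC))
c["cam_to_world"]=np.array(c["cam_to_world"]).tolist(); json.dump(c,open("w6.json","w"))
plan([0.5122,0.1542,0.065],np.radians(3.0))
E
```

```text
[0.5119 0.1538 0.0849] 8.15 [-0.1528  0.157  -5.9513] [-0.0109  0.0083  0.0135] 0.04534045245841199
pos units [-0.0019  0.0002  0.1043] rot units [-0.0003 -0.0008 -0.0001]
```

View pics/w6.png

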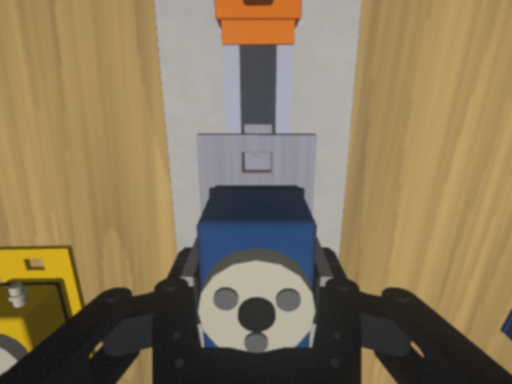

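View pics/s6.png

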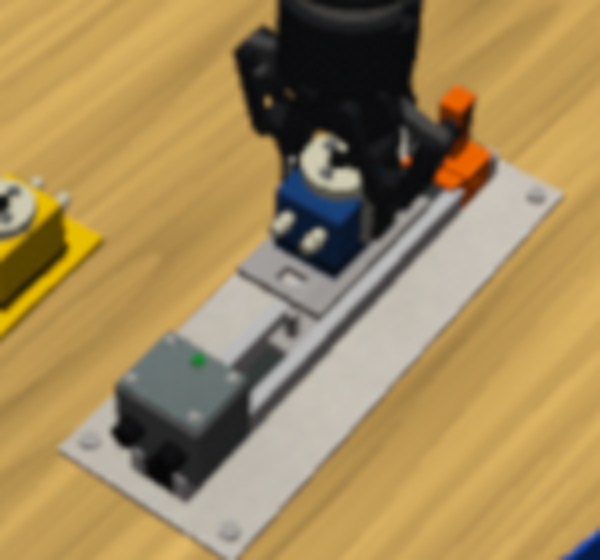

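apply_moves(delta_pos=[[-0.002,0,0.05],[-0.002,0,0.09],[-0.002,0,0.11],[-0.002,0,0.12],[-0.002,0,0.12]], delta_rot=[[0,0,0],[0,0,0],[0,0,0],[0,0,0],[0,0,0]], claw=[1,1,1,1,1])

```text
time_s: 8.88
ee_pos: [0.5122, 0.1543, 0.0618]
eef_rot: [-3.14, -0.082, -0.001]
force: [0.7, 0.3, -6.1]
grip_width: 0.0453
```

```bash
python3 - <<'E'
from h import *
p,M,s=pose();print(p,s["time_s"],s["force"],s["wrist_torque"],s["grip_width"])
plan([0.5122,0.1542,0.055],np.radians(3.0))
E
```

```text
[0.5122 0.1543 0.0618] 8.875 [ 0.7255  0.2764 -6.1133] [ 0.0008 -0.0246 -0.0036] 0.04531675960096025
pos units [0.0001 0.0006 0.0338] rot units [-0.0004 -0.0006  0.    ]
```

Still no contact; go down 1 mm per row, 4 mm in all.

apply_moves(delta_pos=[[0,0,0.005],[0,0,0.01],[0,0,0.015],[0,0,0.02],[0,0,0.02]], delta_rot=[[0,0,0],[0,0,0],[0,0,0],[0,0,0],[0,0,0]], claw=[1,1,1,1,1])

```text
time_s: 9.5
ee_pos: [0.5121, 0.1543, 0.0576]
eef_rot: [-3.14, -0.082, -0.001]
force: [0.5, -0.3, -6.2]
grip_width: 0.0453
```

```bash
python3 - <<'E'
from h import *
p,M,s=pose();print(p,s["time_s"],s["force"],s["wrist_torque"],s["grip_width"])
plan([0.5122,0.1542,0.055],np.radians(3.0))
E
```

```text
[0.5121 0.1543 0.0576] 9.5 [ 0.4741 -0.3431 -6.1778] [ 0.0138 -0.0161 -0.006 ] 0.045259135569205605
pos units [0.0003 0.0006 0.0132] rot units [-0.0003 -0.0004  0.    ]
```

apply_moves(delta_pos=[[0,0,0.005],[0,0,0.01],[0,0,0.015],[0,0,0.02],[0,0,0.02]], delta_rot=[[0,0,0],[0,0,0],[0,0,0],[0,0,0],[0,0,0]], claw=[1,1,1,1,1])

```text
time_s: 10.12
ee_pos: [0.5121, 0.1543, 0.0536]
eef_rot: [-3.14, -0.082, -0.0]
force: [-0.1, -0.2, -5.9]
grip_width: 0.0453
```

```bash
python3 - <<'E'
from h import *
p,M,s=pose();print(p,s["time_s"],s["force"],s["wrist_torque"],s["grip_width"])
plan([0.5122,0.1542,0.055],np.radians(3.0))
cv2.imwrite("pics/w7.png",read_camera("wrist"))
E
```

```text
[0.5121 0.1543 0.0536] 10.125 [-0.1396 -0.2399 -5.9138] [-0.0395  0.0117  0.0299] 0.045341133836810966
pos units [ 0.0006  0.0003 -0.0072] rot units [-0.0003 -0.0003  0.    ]
```

View pics/w7.png

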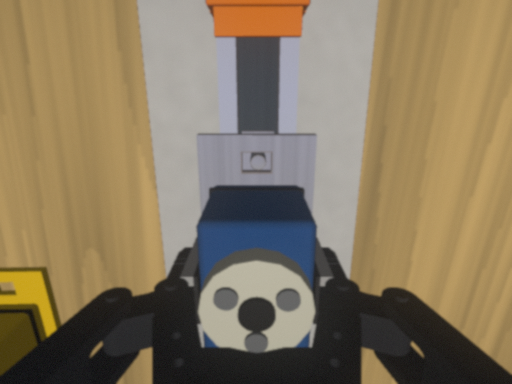

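apply_moves(delta_pos=[[0,0,0.005],[0,0,0.01],[0,0,0.015],[0,0,0.02],[0,0,0.025],[0,0,0.03],[0,0,0.035],[0,0,0.035]], delta_rot=[[0,0,0],[0,0,0],[0,0,0],[0,0,0],[0,0,0],[0,0,0],[0,0,0],[0,0,0]], claw=[1,1,1,1,1,1,1,1])

```text
time_s: 11.18
ee_pos: [0.5121, 0.1543, 0.0466]
eef_rot: [-3.14, -0.082, -0.0]
force: [-0.6, -0.4, -6.4]
grip_width: 0.0449
```

```bash
python3 - <<'E'
from h import *
p,M,s=pose();print(p,s["time_s"],s["force"],s["wrist_torque"],s["grip_width"])
cv2.imwrite("pics/w8.png",read_camera("wrist"))
cv2.imwrite("pics/s8.png",cv2.resize(read_camera("scene")[90:230,200:350],None,fx=4,fy=4,interpolation=cv2.INTER_CUBIC))
E
```

```text
[0.5121 0.1543 0.0466] 11.175 [-0.602  -0.3666 -6.3818] [-0.0263  0.0213 -0.0091] 0.04493659604635744
```

View pics/w8.png

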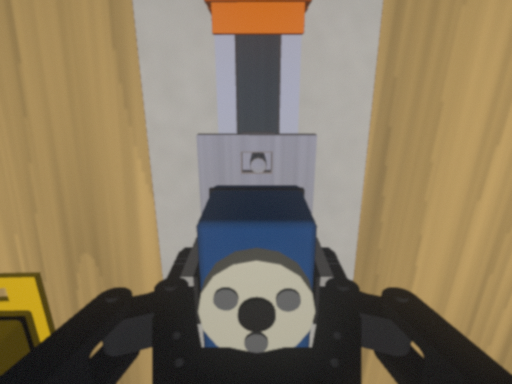

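View pics/s8.png

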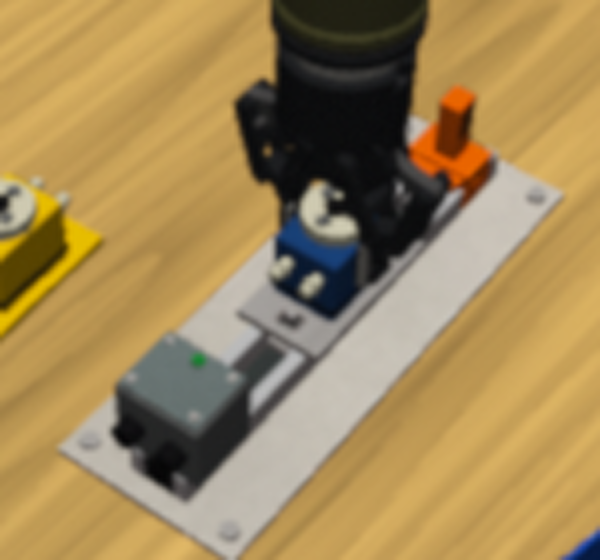

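apply_moves(delta_pos=[[0,0,0.003],[0,0,0.006],[0,0,0.009],[0,0,0.012],[0,0,0.012]], delta_rot=[[0,0,0],[0,0,0],[0,0,0],[0,0,0],[0,0,0]], claw=[1,1,1,1,1])

```text
time_s: 11.9
ee_pos: [0.5122, 0.1543, 0.0463]
eef_rot: [3.14, 0.082, 0.003]
force: [-4.9, -4.0, 20.1]
grip_width: 0.0456
```

apply_moves(delta_pos=[[0,0,-0.001],[0,0,-0.001],[0,0,-0.001],[0,0,-0.001],[0,0,-0.001],[0,0,-0.001]], delta_rot=[[0,0,0],[0,0,0],[0,0,0],[0,0,0],[0,0,0],[0,0,0]], claw=[1,1,-0.2,-0.6,-1,-1])

```text
time_s: 12.65
ee_pos: [0.5123, 0.1544, 0.0466]
eef_rot: [3.14, 0.082, 0.004]
force: [0.1, 0.7, 0.3]
grip_width: 0.0856
```

```bash
python3 - <<'E'
from h import *
p,M,s=pose();print(p,s["time_s"],s["force"],s["wrist_torque"],s["grip_width"])
D=lambda x,y:(210+x/4.4-.39,100+y/4.4-.39)
B=lambda x,y:(150+x/5.6-.41,175+y/5.6-.41)
# tab top: scene centre of top face (459,62); top (80,210)
print("tab top",pt("scene",*D(459,62),.085),pt("top",*B(80,210),.085))
plan([0.5054,0.284,0.13],np.radians(3.0))
E
```

```text
[0.5123 0.1544 0.0466] 12.65 [0.094  0.6574 0.3044] [-0.0119 -0.0068 -0.0547] 0.08556487133293011
tab top [0.5027 0.2852 0.085 ] [0.5044 0.2846 0.085 ]
pos units [ 0.0003 -0.6488 -0.4174] rot units [ 0.0005 -0.0022 -0.0001]
```

Released freely. Lift straight up.

apply_moves(delta_pos=[[0,0,-0.1],[0,0,-0.3],[0,0,-0.55],[0,0,-0.6],[0,0,-0.6]], delta_rot=[[0,0,0],[0,0,0],[0,0,0],[0,0,0],[0,0,0]], claw=[-1,-1,-1,-1,-1])

```text
time_s: 13.28
ee_pos: [0.5123, 0.1543, 0.1669]
eef_rot: [3.14, 0.082, 0.006]
force: [0.4, 0.5, 0.1]
grip_width: 0.0857
```

```bash
python3 - <<'E'
from h import *
import json
p,M,s=pose();print(p,s["time_s"],s["force"])
c=calibration("wrist"); im=read_camera("wrist");cv2.imwrite("pics/w9.png",im)
c["cam_to_world"]=np.array(c["cam_to_world"]).tolist(); json.dump(c,open("w9.json","w"))
cv2.imwrite("pics/s9.png",cv2.resize(read_camera("scene")[90:230,200:350],None,fx=4,fy=4,interpolation=cv2.INTER_CUBIC))
cv2.imwrite("pics/t9.png",cv2.resize(read_camera("top")[175:250,150:290],None,fx=5,fy=5,interpolation=cv2.INTER_CUBIC))
E
```

```text
[0.5123 0.1543 0.1669] 13.275 [0.3781 0.46   0.0797]
```

View pics/w9.png

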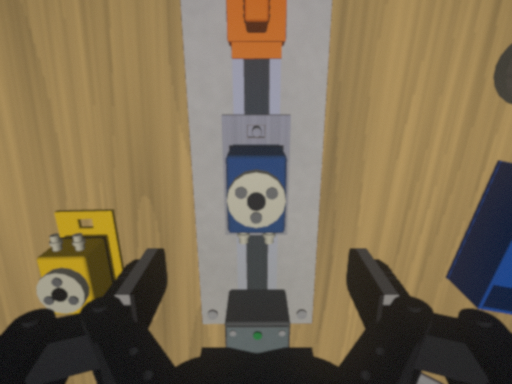

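View pics/s9.png

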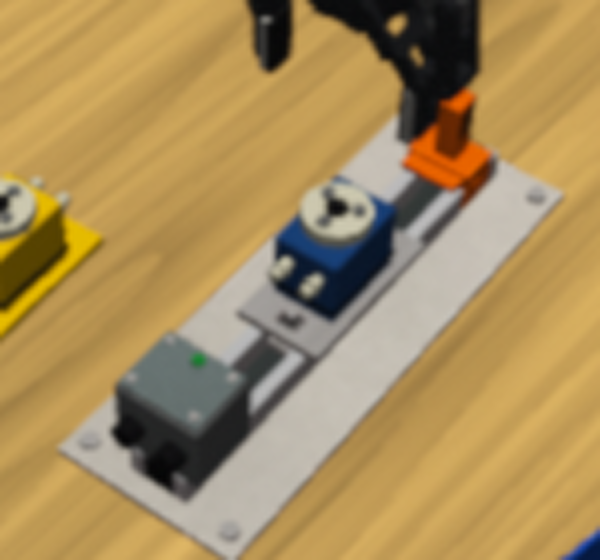

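```bash
python3 - <<'E'
from h import *
import json
c=json.load(open("w9.json"))
print("foot end",pt("wrist",256.5,114,.033,c), "lip",pt("wrist",256.5,58,.035,c))
print("foot corners width",np.linalg.norm(pt("wrist",222,114,.033,c)-pt("wrist",290,114,.033,c)))
plan([0.5045,0.2845,0.14],np.radians(3.0))
E
```

```text
foot end [0.5086 0.2117 0.033 ] lip [0.5063 0.2563 0.035 ]
foot corners width 0.05896093397082977
pos units [ 0.0001 -0.6539  0.1251] rot units [ 0.0012  0.     -0.0001]
```

apply_moves(delta_pos=[[0,-0.25,0],[0,-0.5,0.05],[0,-0.65,0.1],[0,-0.654,0.2],[0,-0.654,0.4],[0,-0.654,0.54],[0,-0.654,0.58],[0,-0.654,0.58]], delta_rot=[[0,0,0],[0,0,0],[0,0,0],[0.001,0,0],[0.001,0,0],[0.001,0,0],[0.001,0,0],[0.001,0,0]], claw=[-1,-1,-1,-1,-1,-1,-1,-1])

```text
time_s: 14.42
ee_pos: [0.5041, 0.2844, 0.0485]
eef_rot: [3.14, 0.082, -0.002]
force: [0.5, -0.5, 0.2]
grip_width: 0.0854
```

```bash
python3 - <<'E'
from h import *
p,M,s=pose();print(p,s["time_s"],s["force"])
cv2.imwrite("pics/w10.png",read_camera("wrist"))
plan([0.5048,0.2845,0.05],np.radians(3.0))
E
```

```text
[0.5041 0.2844 0.0485] 14.425 [ 0.5151 -0.4939  0.1983]
pos units [ 0.0011  0.0011 -0.0036] rot units [-0.      0.0001  0.    ]
```

View pics/w10.png

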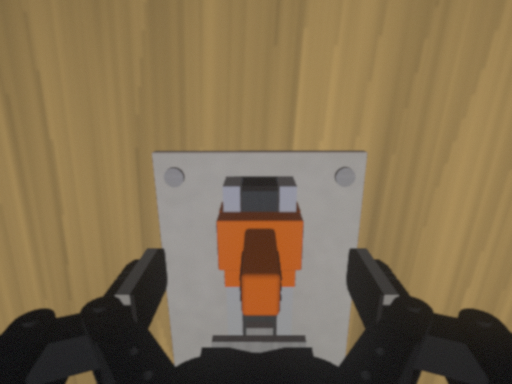

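apply_moves(delta_pos=[[0.001,0,-0.004],[0.001,0,-0.004],[0.001,0,-0.004],[0.001,0,-0.004],[0.001,0,-0.004],[0.001,0,-0.004],[0.001,0,-0.004]], delta_rot=[[0,0,0],[0,0,0],[0,0,0],[0,0,0],[0,0,0],[0,0,0],[0,0,0]], claw=[1,1,1,1,1,1,1], force=30)

```text
time_s: 15.35
ee_pos: [0.5056, 0.2849, 0.0505]
eef_rot: [-3.14, -0.082, -0.002]
force: [2.9, -1.0, 5.2]
grip_width: 0.0153
```

```bash
python3 - <<'E'
from h import *
p,M,s=pose();print(p,s["time_s"],s["force"],s["grip_width"])
t=p+np.array([np.sin(np.radians(3.05))*.045,-.045*np.cos(np.radians(3.05)),0])
print(t);plan(t,np.radians(3.0))
E
```

```text
[0.5056 0.2849 0.0505] 15.35 [ 2.882  -1.0375  5.2028] 0.015312932112313268
[0.508  0.2399 0.0505]
pos units [ 0.0002  0.225  -0.0001] rot units [-0.0004 -0.0014 -0.0002]
```

apply_moves(delta_pos=[[0,0.03,0],[0,0.07,0],[0,0.11,0],[0,0.15,0],[0,0.19,0],[0,0.22,0],[0,0.24,0],[0,0.24,0]], delta_rot=[[0,0,0],[0,0,0],[0,0,0],[0,0,0],[0,0,0],[0,0,0],[0,0,0],[0,0,0]], claw=[1,1,1,1,1,1,1,1])

```text
time_s: 16.35
ee_pos: [0.5082, 0.2368, 0.0506]
eef_rot: [-3.14, -0.082, -0.003]
force: [3.7, 1.3, 1.7]
grip_width: 0.0155
```

```bash
python3 - <<'E'
from h import *
p,M,s=pose();print(p,s["time_s"],s["force"],s["grip_width"])
cv2.imwrite("pics/s11.png",cv2.resize(read_camera("scene")[90:230,200:350],None,fx=4,fy=4,interpolation=cv2.INTER_CUBIC))
E
```

```text
[0.5082 0.2368 0.0506] 16.35 [3.7122 1.2573 1.6663] 0.015528134801059957
```

View pics/s11.png

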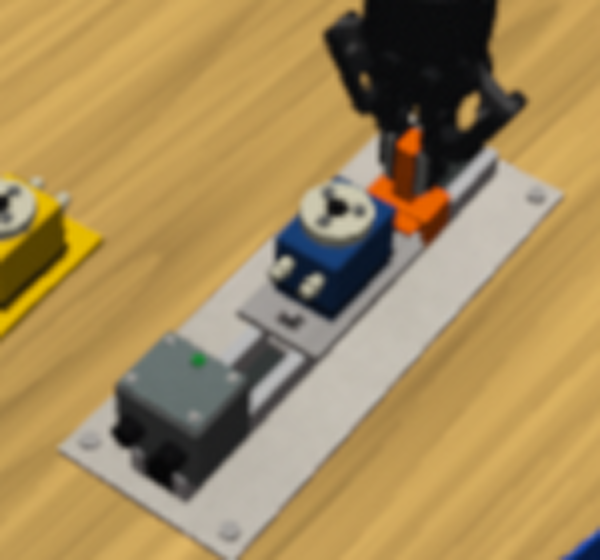

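apply_moves(delta_pos=[[0,0.01,0],[0,0.02,0],[0,0.03,0],[0,0.036,0],[0,0.036,0]], delta_rot=[[0,0,0],[0,0,0],[0,0,0],[0,0,0],[0,0,0]], claw=[1,1,1,1,1])

```text
time_s: 17.02
ee_pos: [0.5086, 0.2299, 0.0506]
eef_rot: [-3.14, -0.082, -0.003]
force: [2.7, 4.0, 1.5]
grip_width: 0.0154
```

apply_moves(delta_pos=[[0,0.003,0],[0,0.006,0],[0,0.009,0],[0,0.009,0]], delta_rot=[[0,0,0],[0,0,0],[0,0,0],[0,0,0]], claw=[1,1,1,1])

```text
time_s: 17.52
ee_pos: [0.5087, 0.2282, 0.0506]
eef_rot: [-3.139, -0.082, -0.003]
force: [3.7, 3.2, 0.7]
grip_width: 0.0155
```

apply_moves(delta_pos=[[0,0.003,0],[0,0.006,0],[0,0.009,0],[0,0.009,0]], delta_rot=[[0,0,0],[0,0,0],[0,0,0],[0,0,0]], claw=[1,1,1,1])

```text
time_s: 18.02
ee_pos: [0.5087, 0.2278, 0.0506]
eef_rot: [-3.138, -0.083, -0.003]
force: [3.4, 6.4, -0.7]
grip_width: 0.0159
```

```bash
python3 - <<'E'
from h import *
p,M,s=pose();print(p,s["time_s"],s["force"],s["grip_width"])
cv2.imwrite("pics/s12.png",cv2.resize(read_camera("scene")[110:190,260:330],None,fx=7,fy=7,interpolation=cv2.INTER_CUBIC))
E
```

```text
[0.5087 0.2278 0.0506] 18.025 [ 3.3889  6.4459 -0.6536] 0.015879099245795957
```

View pics/s12.png

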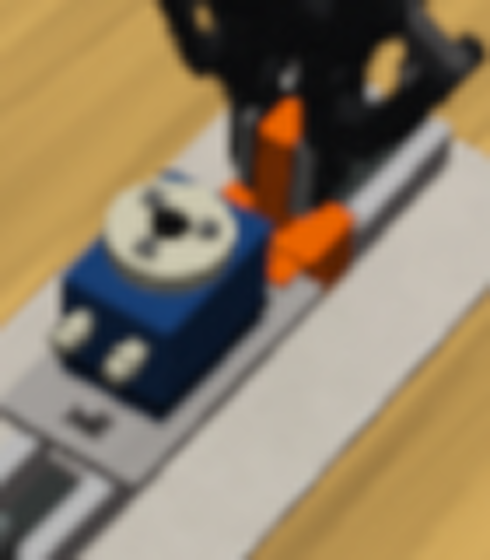

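apply_moves(delta_pos=[[0,0.007,0],[0,0.012,0],[0,0.016,0],[0,0.016,0],[0,0.016,0]], delta_rot=[[0,0,0],[0,0,0],[0,0,0],[0,0,0],[0,0,0]], claw=[1,1,1,1,1])

```text
time_s: 18.7
ee_pos: [0.5088, 0.2267, 0.0507]
eef_rot: [-3.134, -0.085, -0.004]
force: [4.1, 8.9, -2.0]
grip_width: 0.0155
```

apply_moves(delta_pos=[[0,0.008,0],[0,0.015,0],[0,0.02,0],[0,0.02,0],[0,0.02,0]], delta_rot=[[0,0,0],[0,0,0],[0,0,0],[0,0,0],[0,0,0]], claw=[1,1,1,1,1])

```text
time_s: 19.32
ee_pos: [0.5088, 0.2265, 0.0507]
eef_rot: [-3.129, -0.088, -0.005]
force: [4.3, 13.1, -3.8]
grip_width: 0.0156
```

apply_moves(delta_pos=[[0,0,0],[0,0,0],[0,0,0],[0,0,0],[0,0,0],[0,0,0]], delta_rot=[[0,0,0],[0,0,0],[0,0,0],[0,0,0],[0,0,0],[0,0,0]], claw=[1,1,0.3,0,-0.3,-0.3])

```text
time_s: 20.08
ee_pos: [0.5085, 0.2262, 0.0506]
eef_rot: [-3.129, -0.088, -0.004]
force: [-1.3, 0.7, 0.4]
grip_width: 0.0556
```

```bash
python3 - <<'E'
from h import *
p,M,s=pose();print(p,s["time_s"],s["force"],s["grip_width"])
plan([p[0],p[1],.2],np.radians(3.0))
E
```

```text
[0.5085 0.2262 0.0506] 20.075 [-1.2519  0.7174  0.3707] 0.055617094688955565
pos units [ 0.0022 -0.0081 -0.747 ] rot units [-0.0104 -0.0028  0.0039]
```

apply_moves(delta_pos=[[0,-0.002,-0.1],[0,-0.004,-0.3],[0,-0.008,-0.55],[0,0.1,-0.8],[0,0.3,-0.85],[0,0.45,-0.85],[0,0.45,-0.85]], delta_rot=[[0,0,0],[0,0,0],[-0.01,-0.003,0.004],[-0.01,-0.003,0.004],[-0.01,-0.003,0.004],[-0.01,-0.003,0.004],[-0.01,-0.003,0.004]], claw=[-0.3,-0.3,-0.3,-0.3,-0.3,-0.3,-0.3])

```text
time_s: 20.95
ee_pos: [0.5134, 0.1313, 0.2195]
eef_rot: [3.139, 0.075, -0.001]
force: [0.7, 0.5, -0.5]
grip_width: 0.0555
```

```bash
python3 - <<'E'
from h import *
import json
p,M,s=pose();print(p,s["time_s"],s["force"])
c=calibration("wrist"); im=read_camera("wrist");cv2.imwrite("pics/w13.png",im)
c["cam_to_world"]=np.array(c["cam_to_world"]).tolist(); json.dump(c,open("w13.json","w"))
cv2.imwrite("pics/s13.png",cv2.resize(read_camera("scene")[100:220,220:340],None,fx=5,fy=5,interpolation=cv2.INTER_CUBIC))
cv2.imwrite("pics/t13.png",read_camera("top"))
E
```

```text
[0.5134 0.1313 0.2195] 20.95 [ 0.7314  0.5379 -0.5101]
```

View pics/w13.png

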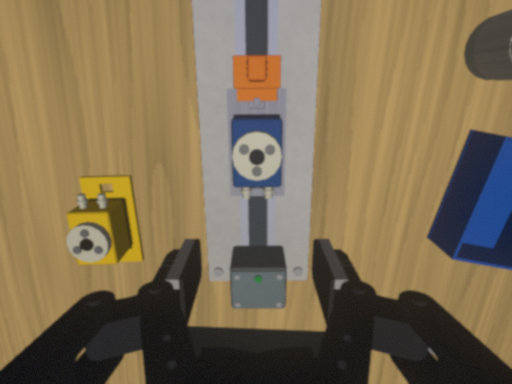

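View pics/s13.png

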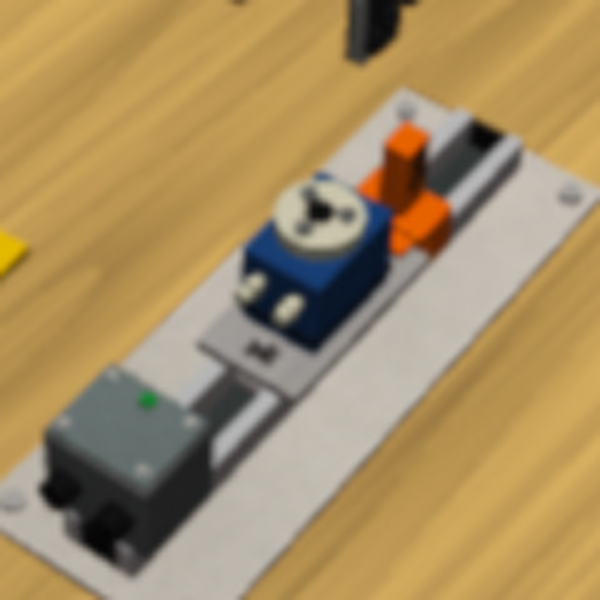

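View pics/t13.png

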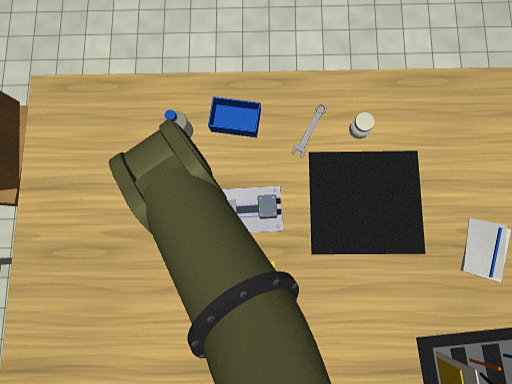

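```bash
python3 - <<'E'
from h import *
import json
c=json.load(open("w13.json")); im=cv2.imread("pics/w13.png")
cv2.imwrite("pics/z13.png",cv2.resize(im[45:125,215:300],None,fx=7,fy=7,interpolation=cv2.INTER_CUBIC))
E
```

```text
(no output)
```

View pics/z13.png

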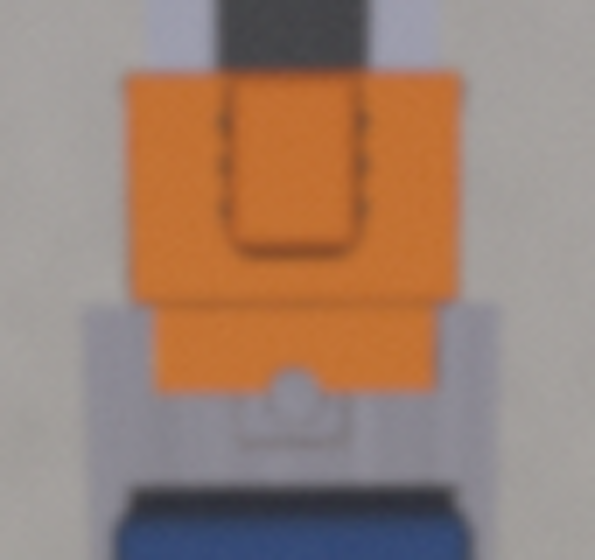

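```bash
python3 - <<'E'
from h import *
import json
c=json.load(open("w13.json"))
f=lambda x,y,z:pt("wrist",215+x/7-.43,45+y/7-.43,z,c)
print("foot end",f(292,303,.033),"lip",f(292,391,.039),"slot",f(293,410,.033))
print(ctrl.sign_off())
E
```

```text
foot end [0.5083 0.21   0.033 ] lip [0.5088 0.1981 0.039 ] slot [0.5091 0.1952 0.033 ]
the job is handed in; nothing more can be done
None
```

The blue pump is back on its rail with its barbs towards the grey terminal box. The orange clamp is butted against the end of the foot, and the job was handed in at about 21 s of the 72 s allowed.

- **Seating the pump:** I measured the studs with the wrist camera, 86.1 mm apart against the 86 mm given. The foot then went down over them on the first try, so no feeling along the rail was needed. There was no contact force until it met the rail, where the reading changed by about 26 N at 19 mm tool height above the rail top. That is as expected for a flush foot.
- **Clamp:** I slid it in by its tab until it stopped. The last 4 mm of commanded travel moved it only 0.2 mm, at 13 N. The foot shifted about 1–2 mm towards the box within its slot clearance as the clamp met it.
- **Final checks:**
  - The wrist picture shows the clamp face level with the foot's end.
  - The lip reaches 12 mm over the foot, against the 12 mm given.
  - The scene picture, taken after I let go, shows both studs through the slots and the foot flush.
  - The gripper was clear, with the force near zero.
- **Bystanders:** The basket, wrench and jar appear where they were. In the last top picture the arm partly hid the bottle, so I did not fully confirm it; the arm passed nowhere near it.

No check failed.

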